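# Lift the boiled egg with the tongs and hold it over the plate

### The job

Pick up the spring tongs lying on the table by their two black grips, close their wire loops round the egg standing in the wooden egg cup, and lift the egg out with the tongs alone, never touching it with the gripper or arm. Finish while still holding it in the tongs, steady, with the egg about 10 cm above the middle of the small white plate; nothing is put down or let go. Leave the egg cup standing where it is and do not knock the salt jar, the egg timer or the garlic.

Things in the scene. Friction and masses are not known exactly. Their poses are not given: they have to be found in the camera images.
- tongs: Steel spring tongs lying flat, 200 mm long, 85 g: two arms hinged at one end, spread by a spring, each with a black grip half-way and an upright wire loop at the end. Origin at the underside of the hinge pin (15 mm diameter, 30 mm high); +x along the centre line to the loops, z up.
- tongs_grip (a point): Middle between the two black grips, near the centre of mass, 100 mm from the hinge, 15 mm above the table as they lie; axes as the tongs. The grips are upright plates 56 mm long, 30 mm high (from the table up), outside the arms: grip across both, along y. Over their outsides: 54 mm at rest (60 at the front end); 35 mm and parallel with the loops on the egg.
- tongs_jaws (a point): Middle between the two wire loops, 87 mm along +x from tongs_grip, same height and axes. Each loop is an upright ring of 3.5 mm wire, 25.5 mm outer diameter, in the plane along the arm. Clear gap between the loops 76 mm at rest, about 60 mm with the grips squeezed to 48 mm over their outsides.
- tongs_left (a joint): How far each arm of the tongs is closed, rad: 0 at rest (open), about 0.10 with the loops closed on the egg, 0.18 at the stop. Both arms move alike. Squeezing at the grips takes about 5 N a side at the start, 9 N at the egg; the tongs spring open when let go.
- egg_waist (a point): Brown egg, 44 mm in diameter, 58 mm high, 60 g, standing loose in the egg cup, blunt end down. Point on its axis at its widest height, 25 mm above its lower end, 33 mm below its tip (68 mm above the table, 18 mm above the cup's rim): the height for the middle of the loops, which then cradle it.
- egg_cup: Wooden egg cup, loose, 50 mm high, 48 mm across the foot, 37 mm across the rim, 120 g. Origin at the centre of its underside, z up. It and the plate may be either way round, left or right.
- plate: Small round white plate, 140 mm across, 16 mm high, lying loose on the table. Origin at the centre of its underside, z up.
- salt_jar: Glass salt jar with a wire clip, 81x72 mm, 112 mm high, standing behind the work, to be left alone. Origin at the centre of its underside.
- egg_timer: Round egg timer, 66 mm across, 64 mm high, to be left alone. Origin at the centre of its underside.
- garlic: Bulb of garlic, 60 mm across, 59 mm high, to be left alone. Origin at the centre of its underside.
Not all that is in view belongs to the job. There is more than one size of the tongs; the job needs the larger.

How it is judged:
By the outcome, as a careful person would: the job done as asked, in the order asked, and still so for the second after the job is handed in, while the arm keeps its last pose, push and grip.
It also fails if it takes over 48 s, if anything falls off the work surface, if the arm or the gripper's body presses on something with over 40 N, if the wrist force passes 120 N, or if a joint passes its speed limit or range.

### The arm

A 7-joint arm with a two-finger parallel gripper is mounted at the origin on a cart in front of the work surface, level with it; the furniture and walls round the work are solid. World frame = base frame: x ahead of the robot, y to its left, z up, the work surface at z = 0. Lengths are in m, angles in rad, forces in N, time in s.
With the tool pointing down it reaches from about 0.4 to 0.85 m from the base axis. Payload 10.4 kg.
Tool frame: the origin (TCP) lies where the fingers leave the gripper's body, on its centre line; the fingertips stand 73 mm ahead of it and the grasp point (between the pads) lies 54 mm ahead of it; z points along the fingers, y is the line along which they close (so a half turn about z gives the same grasp; the last joint's range is limited). The gripper opens to 85 mm and grips with 20 to 120 N. Pads are 22 mm wide; open, the fingers measure 114 mm over their backs; the gripper's body (76 mm by 85 mm) begins 54 mm behind the grasp point. The pads swing forward as they close: fully open they stand 13 mm farther back than shut.
Start: joints at [-1.372, 0.332, -0.065, 1.46, 0.022, 1.35, -0.088], TCP at [0.137, 0.61, 0.304] pointing down, gripper open.
Joint ranges: [-2.6, 2.6], [-0.5, 2.12], [-1.47, 1.34], [0.16, 2.42], [-1.27, 4.41], [0.06, 2.06], [-2.6, 2.6]. Speed limits (rad/s): [2.22, 2.22, 2.79, 2.79, 3.14, 3.14, 3.14].

### API

Orientations are given as a rotation vector (axis times angle).
In Python, from bench import observe, read_camera, finish_job gives the robot as it stands.
- The arm moves only by the tool carry_out, never from a script. Its argument "motion" is a list of rows, each a list of 3 entries, a list of its own where there are three numbers: the finger opening in mm, from 0 to 85.4, then the shift along the tool's x, y, z in mm, then the turn about the tool's z in degrees. In form: [[hand, [dx, dy, dz], twist], ...]. A call has 1 to 12 rows; each row is the pose to reach, as a shift and turn from the pose commanded when the call began, along the tool's axes at that moment; what a row does not reach only later rows make up. A row lasts 1/12 s, in which the tool goes at most 41.7 mm and 7.16 degrees, less where a joint would pass 70% of its speed; a pose out of reach is approached as far as the arm can. A call with a gripper value outside its range is refused whole. The fingers move at their own pace and stop on an object; "grip_force" is the grip in N (left out, the last holds). Time passes only in rows, so rows that repeat a pose let the fingers close. It gives the time, the measured TCP pose, the force, the opening and the grip force at its end, in the units of the state.
- observe(): the state, without advancing time (a new reading comes with each control period).
- read_camera(name): name is "side" or "top"; returns a dict with "image" (384x512x3 uint8, red, green, blue), "z_map" (384x512 float32, m along the optical axis (not along the pixel's ray), 0 where there is no reading), "fx", "fy", "cx", "cy" (pixels), "dist_coeffs" ([k1, k2, p1, p2, k3] as OpenCV has them; the pictures are not rectified), "extrinsics" (4x4, takes a point from camera to world coordinates). Camera axes: x right, y down, z forward; pixel columns grow to the right and rows downward; lengths in m; the calibration is good to about 2 mm. A picture is of the moment at which its call begins.
- finish_job(): hands the job in; it is judged then, once.
The state is a dict: "time": time; "joints": joint angles; "joint_vel": joint speeds; "effort": joint torques, N m; "position": TCP position; "eef_rot": TCP orientation; "wrist_force": force on the tool from outside, world axes, zero at the start; "wrist_torque": the same for the moment, N m; "finger_gap": opening from 0.0 (shut) to 1.0 (fully open); "grip_force": force on a finger pad.
Only numpy, scipy, OpenCV 4.12 (cv2) and the standard library are available. Lean on these libraries where they do the work, as an engineer would, in place of code of your own. Each camera call takes 0.05 s, during which the arm holds its last target. There are 200 camera calls.

## Working session

There is one attempt and no reset: what is moved stays moved. The work goes in short steps, Python scripts to look and compute and a tool call to move; the robot and the scene stay as the last step left them, time stands still between calls to the robot, and variables do not carry over. Pictures are saved under pics/ and viewed, at most 10 in all, crops included, and the job is handed in when it is done.

Besides the shell and the picture viewer there is one more tool, called after "Request:" as a command line: name --argument value ..., lists and objects as JSON in quotes. carry_out: Moves the arm, as the interface text tells. Its arguments: {"type":"object","properties":{"motion":{"type":"array"},"grip_force":{"type":"number"}},"required":["motion"]}

```bash
mkdir -p pics
cat > h.py <<'E'
import numpy as np, cv2
from bench import observe, read_camera, finish_job
def cloud(c):
    h,w=c["z_map"].shape
    K=np.array([[c["fx"],0,c["cx"]],[0,c["fy"],c["cy"]],[0,0,1.]])
    u,v=np.meshgrid(np.arange(w),np.arange(h))
    p=cv2.undistortPoints(np.stack([u,v],-1).reshape(-1,1,2).astype(float),K,np.array(c["dist_coeffs"],float)).reshape(h,w,2)
    z=c["z_map"].astype(float)
    P=np.dstack([p[...,0]*z,p[...,1]*z,z])
    E=np.array(c["extrinsics"]); W=P@E[:3,:3].T+E[:3,3]; W[z==0]=np.nan
    return W
def save(c,n): cv2.imwrite("pics/"+n,c["image"][...,::-1])
E
python3 - <<'E'
from h import *
s=observe(); print(s)
for n in("top","side"):
    c=read_camera(n); save(c,n+"0.png"); W=cloud(c); np.savez("%s0.npz"%n,W=W,im=c["image"]); print(n,np.round(c["extrinsics"],3).tolist())
E
```

```text
{'time': 0.0, 'joints': array([-1.37160896,  0.33290791, -0.06470341,  1.46096708,  0.02161613,
        1.34990903, -0.0885034 ]), 'joint_vel': array([ 1.05256252e-04,  5.07699712e-05, -9.34974450e-04, -7.64064670e-05,
       -7.92940979e-04, -8.43248989e-04,  4.70023620e-05]), 'effort': array([ 3.89189936e-04, -6.25454092e+01,  4.94465546e-02, -3.91611564e+01,
        1.62970321e-02,  9.93910013e-03, -2.00865986e-05]), 'position': array([0.13742485, 0.60941438, 0.30308107]), 'eef_rot': array([-3.47621239e-01, -3.12221857e+00,  2.34515105e-03]), 'wrist_force': array([-0.84588149,  0.3453716 ,  0.09951645]), 'wrist_torque': array([-0.09792562,  0.04613594, -0.00829915]), 'grip_force': 0.0, 'finger_gap': 0.9993807050745146}
top [[0.024, -0.997, 0.079, 0.482], [-1.0, -0.026, -0.014, 0.126], [0.016, -0.079, -0.997, 1.259], [0.0, 0.0, 0.0, 1.0]]
side [[-1.0, -0.004, -0.018, 0.584], [0.013, 0.545, -0.838, 0.833], [0.013, -0.838, -0.545, 0.554], [0.0, 0.0, 0.0, 1.0]]
```

View pics/top0.png

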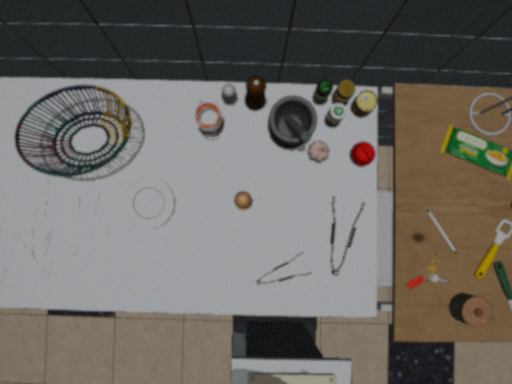

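View pics/side0.png

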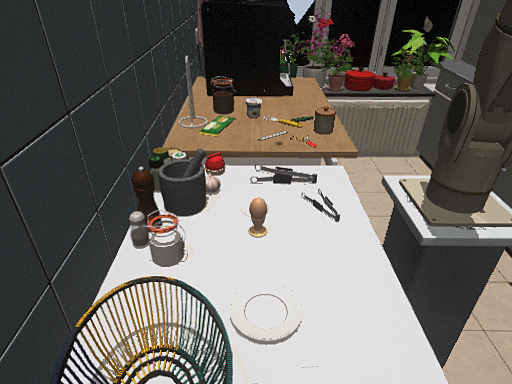

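The top view shows the larger tongs at (343,235), with the hinge at (335,272) and loops at (334,198) and (362,205). The egg is at (243,200), the plate at (150,203), the salt jar at (208,117), the garlic at (318,150) and the red timer at (363,153). The small tongs at (285,270) are the decoy.

Run:
```python
from h import *
d=np.load("top0.npz"); W=d["W"]; im=d["im"]
t=lambda v,u: np.round(W[v,u],3)
print("table",t(230,200),t(300,300),t(150,200))
def blob(u0,u1,v0,v1,zmin,zmax=0.3,Wd=W):
    S=Wd[v0:v1,u0:u1].reshape(-1,3); S=S[(S[:,2]>zmin)&(S[:,2]<zmax)]
    return S
for n,b in dict(egg=(225,262,182,220,.03),plate=(125,180,175,230,.006),jar=(190,225,95,135,.03),garlic=(305,330,138,163,.02),timer=(348,378,138,168,.02),mortar=(265,318,95,148,.03),tongs=(322,372,190,280,.008),small=(252,316,248,290,.008)).items():
    S=blob(*b); print(n,len(S),S.min(0).round(3),S.max(0).round(3),((S.min(0)+S.max(0))/2).round(3),S.mean(0).round(3))
# tongs grips: dark pixels
for (u0,u1,v0,v1) in [(325,342,215,248),(342,362,220,252)]:
    g=im[v0:v1,u0:u1].sum(-1)<180; S=W[v0:v1,u0:u1][g]; print("grip",len(S),np.nanmean(S,0).round(3),np.nanmin(S,0).round(3),np.nanmax(S,0).round(3))
d=np.load("side0.npz"); Ws=d["W"]
S=blob(245,272,195,240,.01,Wd=Ws);
e=S[S[:,2]>.06]; print("side egg",e.min(0).round(3),e.max(0).round(3)); 
S=blob(225,305,280,345,.006,Wd=Ws); print("side plate",S.min(0).round(3),S.max(0).round(3))
S=blob(245,320,160,188,.01,Wd=Ws); print("side tongs",S.min(0).round(3),S.max(0).round(3))
cv2.imwrite("pics/crop0.png",cv2.resize(im[180:295,245:380,::-1],None,fx=5,fy=5,interpolation=cv2.INTER_CUBIC))
a=cv2.resize(d["im"][155:245,235:345,::-1],None,fx=6,fy=6,interpolation=cv2.INTER_CUBIC); cv2.imwrite("pics/crop1.png",a)
```

```text
table [0.486 0.252 0.003] [ 0.309 -0.017  0.006] [ 0.702  0.259 -0.001]
egg 228 [0.546 0.121 0.071] [0.587 0.162 0.104] [0.566 0.141 0.088] [0.565 0.141 0.091]
plate 1721 [0.485 0.308 0.006] [0.63  0.453 0.023] [0.558 0.38  0.014] [0.556 0.39  0.012]
jar 753 [0.733 0.195 0.03 ] [0.842 0.264 0.116] [0.787 0.23  0.073] [0.772 0.23  0.076]
garlic 367 [ 0.675 -0.082  0.02 ] [ 0.732 -0.005  0.158] [ 0.704 -0.044  0.089] [ 0.702 -0.052  0.043]
timer 478 [ 0.669 -0.206  0.02 ] [ 0.732 -0.142  0.072] [ 0.7   -0.174  0.046] [ 0.697 -0.169  0.049]
mortar 2039 [ 0.704 -0.052  0.03 ] [0.852 0.082 0.165] [0.778 0.015 0.098] [0.767 0.019 0.088]
tongs 408 [ 0.378 -0.192  0.008] [ 0.604 -0.08   0.035] [ 0.491 -0.136  0.022] [ 0.477 -0.123  0.022]
small 162 [ 0.345 -0.049  0.008] [0.446 0.1   0.026] [0.396 0.026 0.017] [0.38  0.036 0.017]
grip 19 [ 0.488 -0.096  0.029] [ 0.466 -0.098  0.021] [ 0.51  -0.094  0.035]
grip 1 [ 0.496 -0.151  0.027] [ 0.496 -0.151  0.027] [ 0.496 -0.151  0.027]
side egg [0.545 0.132 0.06 ] [0.584 0.163 0.101]
side plate [0.484 0.321 0.006] [0.621 0.538 0.123]
side tongs [ 0.378 -0.182  0.01 ] [ 0.584 -0.093  0.032]
```

View pics/crop0.png

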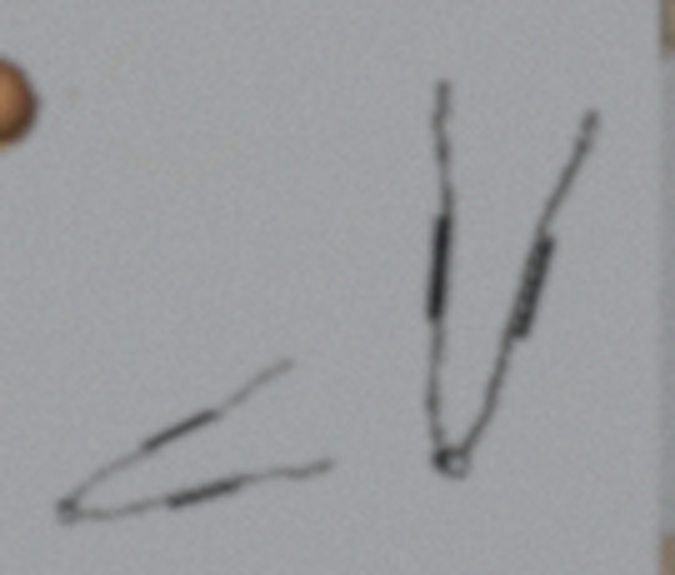

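View pics/crop1.png

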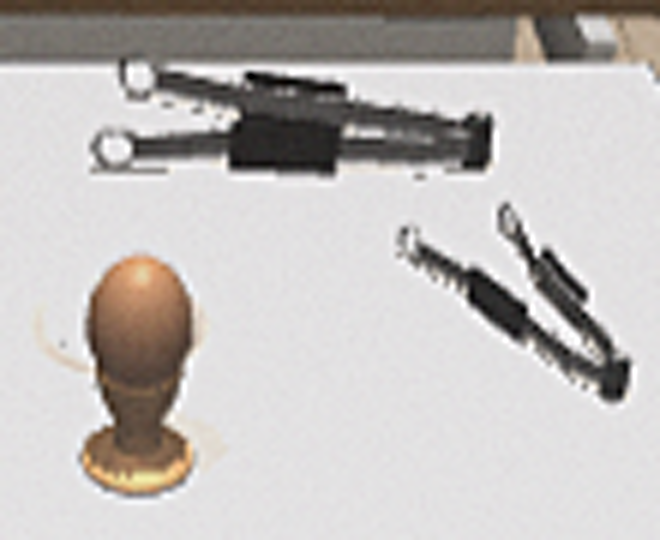

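```bash
cat >> h.py <<'E'
from scipy.spatial.transform import Rotation as Rn
def ray(c,u,v,z):
    K=np.array([[c["fx"],0,c["cx"]],[0,c["fy"],c["cy"]],[0,0,1.]]); E=np.array(c["extrinsics"])
    x,y=cv2.undistortPoints(np.array([[[u,v]]],float),K,np.array(c["dist_coeffs"],float))[0,0]
    d=E[:3,:3]@[x,y,1]; return E[:3,3]+d*(z-E[2,3])/d[2]
def yawy(): # heading (deg) of tongs x = -tool x
    R=Rn.from_rotvec(observe()["eef_rot"]).as_matrix(); x=-R[:,0]; return np.degrees(np.arctan2(x[1],x[0]))
def go(tgt,yaw=None):
    s=observe(); R=Rn.from_rotvec(s["eef_rot"]).as_matrix()
    print("t",s["time"],"pos",s["position"].round(4),"yaw",round(yawy(),2),"F",s["wrist_force"].round(1),"gap",round(s["finger_gap"]*85.4,1),s["grip_force"])
    print(" shift mm",((np.array(tgt)-s["position"])@R*1000).round(1),"twist",None if yaw is None else round(yawy()-yaw,2))
E
python3 - <<'E'
from h import *
c=read_camera("top"); f=lambda X,Y,z:ray(c,(X+.5)/5-.5+245,(Y+.5)/5-.5+180,z)
P={k:f(*a) for k,a in dict(hinge=(453,462,.03),gL=(438,267,.03),gLf=(441,215,.03),gLb=(435,318,.03),gR=(532,287,.03),gRf=(546,238,.03),gRb=(520,335,.03),lL=(444,85,.027),lR=(592,115,.027)).items()}
for k in P: print(k,P[k].round(4))
m=(P["gL"]+P["gR"])/2; j=(P["lL"]+P["lR"])/2
print("mid",m.round(4)); 
for a in(m,j):
  d=a-P["hinge"]; print(np.hypot(*d[:2]),np.degrees(np.arctan2(d[1],d[0])))
d=P["gR"]-P["gL"]; print("perp",np.degrees(np.arctan2(d[0],-d[1])),np.hypot(*d[:2]))
d=P["lR"]-P["lL"]; print("perp",np.degrees(np.arctan2(d[0],-d[1])),np.hypot(*d[:2]))
go([.45,.3,.30],-8); go([m[0],m[1],.2])
E
```

```text
hinge [ 0.386  -0.1048  0.03  ]
gL [ 0.4869 -0.0956  0.03  ]
gLf [ 0.5141 -0.0968  0.03  ]
gLb [ 0.4604 -0.0944  0.03  ]
gR [ 0.4776 -0.1451  0.03  ]
gRf [ 0.5034 -0.1523  0.03  ]
gRb [ 0.4525 -0.1391  0.03  ]
lL [ 0.5825 -0.0981  0.027 ]
lR [ 0.5687 -0.1768  0.027 ]
mid [ 0.4823 -0.1204  0.03  ]
0.09748310228413329 -9.17297306916835
0.19236736276316704 -9.777755041780503
perp -10.639805066376429 0.05042677212411967
perp -9.980588294500635 0.07992652337240623
t 0.15 pos [0.1375 0.6095 0.3033] yaw -12.71 F [-0.1 -0.   0.9] gap 85.5 0.0
 shift mm [-373.  -233.1    3.6] twist -4.71
t 0.15 pos [0.1375 0.6095 0.3033] yaw -12.71 F [-0.1 -0.   0.9] gap 85.5 0.0
 shift mm [-496.9 -636.   104. ] twist None
```

Request:
carry_out --motion '[[85,[-20,-12,0],0],[85,[-50,-32,0],0],[85,[-85,-53,0],-1],[85,[-120,-75,0],-1],[85,[-155,-97,0],-2],[85,[-190,-119,0],-2.9],[85,[-225,-141,0],-2.9],[85,[-260,-163,0],-2.9],[85,[-295,-185,0],-2.9],[85,[-330,-207,0],-2.9],[85,[-360,-225,0],-2.9],[85,[-373,-233,0],-2.9]]'

```text
time: 1.15
position: [0.4535, 0.2956, 0.304]
eef_rot: [0.278, 3.128, -0.002]
wrist_force: [0.2, 0.1, -0.3]
finger_gap: 0.995
grip_force: 0.0
```

```bash
python3 -c "
from h import *
go([.4838,-.1212,.2],-9.8)"
```

```text
t 1.15 pos [0.4535 0.2956 0.304 ] yaw -10.16 F [ 0.2  0.1 -0.3] gap 85.0 0.0
 shift mm [-103.2 -404.8  104.5] twist -0.36
```

Request:
carry_out --motion '[[85,[-5,-20,0],0],[85,[-15,-55,0],0],[85,[-24,-92,0],0],[85,[-34,-130,0],0],[85,[-43,-168,0],0],[85,[-53,-206,10],0],[85,[-62,-244,25],0],[85,[-72,-282,45],0],[85,[-82,-320,65],0],[85,[-92,-355,85],0],[85,[-100,-390,100],0],[85,[-103,-405,104],0]]'

```text
time: 2.15
position: [0.4809, -0.1209, 0.1977]
eef_rot: [-0.275, -3.127, 0.003]
wrist_force: [-0.1, -0.0, -0.2]
finger_gap: 0.995
grip_force: 0.0
```

Request:
carry_out --motion '[[85,[0,0,0],0],[85,[0,0,0],0],[85,[0,0,0],0]]'

```text
time: 2.4
position: [0.4827, -0.1154, 0.1999]
eef_rot: [-0.267, -3.13, -0.001]
wrist_force: [-0.3, 0.2, 0.4]
finger_gap: 0.994
grip_force: 0.0
```

```bash
python3 -c "
from h import *
go([.4838,-.1212,.0745],-9.8)"
```

```text
t 2.4 pos [ 0.4827 -0.1154  0.1999] yaw -9.77 F [-0.3  0.2  0.4] gap 84.9 0.0
 shift mm [ -2.   -5.6 125.4] twist 0.03
```

Request:
carry_out --motion '[[85,[-2,-5.6,15],0],[85,[-2,-5.6,40],0],[85,[-2,-5.6,65],0],[85,[-2,-5.6,85],0],[85,[-2,-5.6,102],0],[85,[-2,-5.6,115],0],[85,[-2,-5.6,122],0],[85,[-2,-5.6,125.4],0],[85,[-2,-5.6,125.4],0],[85,[-2,-5.6,125.4],0]]'

```text
time: 3.23
position: [0.4841, -0.1218, 0.0752]
eef_rot: [0.267, 3.129, 0.001]
wrist_force: [0.8, -0.4, 0.1]
finger_gap: 0.989
grip_force: 0.0
```

Run:
```python
from h import *
go([.4838,-.1212,.0745],-9.8)
a=read_camera("top")["image"][170:300,270:390,::-1]; b=read_camera("side")["image"][120:220,220:340,::-1]
z=lambda a:cv2.resize(a,(390,400),interpolation=cv2.INTER_CUBIC)
cv2.imwrite("pics/p1.png",np.hstack([z(a),z(b)]))
```

```text
t 3.2333 pos [ 0.4841 -0.1218  0.0752] yaw -9.77 F [ 0.8 -0.4  0.1] gap 84.5 0.0
 shift mm [0.4 0.5 0.7] twist 0.03
```

View pics/p1.png

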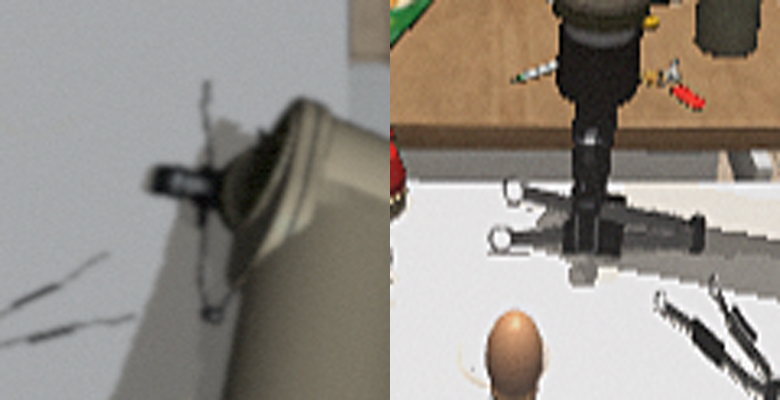

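The fingers straddle the grips, with the near finger at (590,240) centred on the grip in the side crop. Now closing gently to 48 mm.

Request:
carry_out --motion '[[75,[0,0,0.5],0],[65,[0,0,0.5],0],[60,[0,0,0.5],0],[56,[0,0,0.5],0],[54,[0,0,0.5],0],[52,[0,0,0.5],0],[50,[0,0,0.5],0],[49,[0,0,0.5],0],[48,[0,0,0.5],0],[48,[0,0,0.5],0],[48,[0,0,0.5],0],[48,[0,0,0.5],0]]' --grip_force 25

```text
time: 4.33
position: [0.4844, -0.1223, 0.0751]
eef_rot: [0.269, 3.128, 0.001]
wrist_force: [-2.1, 0.8, 12.6]
finger_gap: 0.564
grip_force: 8.8
```

```bash
python3 -c "
from h import *
go([.4838,-.1212,.2],-9.8)"
```

```text
t 4.3333 pos [ 0.4844 -0.1223  0.0751] yaw -9.82 F [-2.1  0.8 12.6] gap 48.2 8.772600265801884
 shift mm [   0.6    1.1 -124.9] twist -0.02
```

Request:
carry_out --motion '[[48,[0.6,1.1,-2],0],[48,[0.6,1.1,-6],0],[48,[0.6,1.1,-15],0],[48,[0.6,1.1,-30],0],[48,[0.6,1.1,-48],0],[48,[0.6,1.1,-66],0],[48,[0.6,1.1,-84],0],[48,[0.6,1.1,-102],0],[48,[0.6,1.1,-118],0],[48,[0.6,1.1,-132],0],[48,[0.6,1.1,-140],0],[48,[0.6,1.1,-140],0]]'

```text
time: 5.33
position: [0.4839, -0.1211, 0.2158]
eef_rot: [0.269, 3.127, 0.001]
wrist_force: [1.0, 0.2, -0.1]
finger_gap: 0.563
grip_force: 5.6
```

Run:
```python
from h import *
go([.35,.1,.215],0)
c=read_camera("side"); t=read_camera("top"); np.savez("b.npz",W=cloud(c),im=c["image"],Wt=cloud(t),imt=t["image"])
a=t["image"][170:300,270:390,::-1]; b=c["image"][60:220,200:360,::-1]
z=lambda a:cv2.resize(a,(390,400),interpolation=cv2.INTER_CUBIC)
cv2.imwrite("pics/p2.png",np.hstack([z(a),z(b)]))
```

```text
t 5.3333 pos [ 0.4839 -0.1211  0.2158] yaw -9.82 F [ 1.   0.2 -0.1] gap 48.0 5.596001251833513
 shift mm [169.6 195.1   0.5] twist -9.82
```

View pics/p2.png

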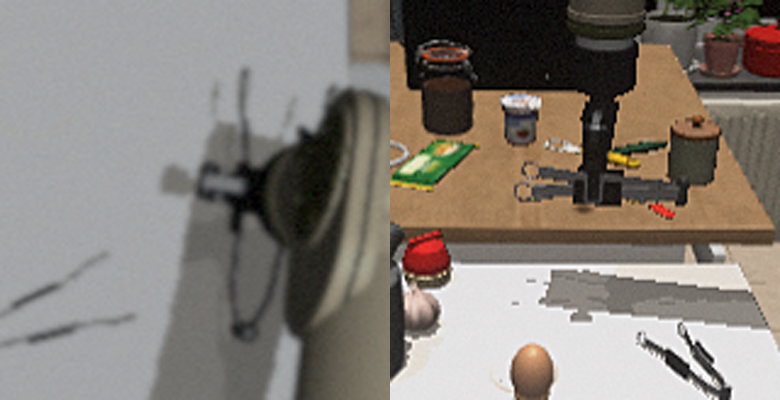

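Run:
```python
from h import *
c=read_camera("side"); t=read_camera("top"); s=observe(); p=s["position"]; th=np.radians(-9.8)
X=np.array([np.cos(th),np.sin(th),0]); Y=np.array([-X[1],X[0],0])
W=cloud(c).reshape(-1,3); d=W-p; L=np.c_[d@X,d@Y,W[:,2]-p[2]]
m=(abs(L[:,1])<.06)&(L[:,2]<-.03)&(L[:,2]>-.1)&(abs(L[:,0])<.13)
L=L[m]; 
for a,b in((-.125,-.09),(-.09,-.03),(-.03,.03),(.03,.07),(.07,.115)):
    for sg in(1,-1):
        q=L[(L[:,0]>a)&(L[:,0]<=b)&(L[:,1]*sg>0)]
        if len(q): print(a,b,sg,len(q),q.min(0).round(4),q.max(0).round(4),np.median(q,0).round(4))
r=lambda u,v,z:(ray(t,u,v,z)-p)@np.c_[X,Y]
print("tip",r(345.4,193.4,.165), "hinge",r(270+243/390*120,170+330/400*130,.17))
# egg fit on both cameras: sphere-ish horizontal circle near waist
for cc in(c,t):
    V=cloud(cc).reshape(-1,3); V=V[(np.hypot(V[:,0]-.5655,V[:,1]-.141)<.032)&(V[:,2]>.058)&(V[:,2]<.11)]
    from scipy.optimize import least_squares
    f=lambda q:np.sqrt(((V[:,0]-q[0])**2+(V[:,1]-q[1])**2)/.022**2+((V[:,2]-q[2])/np.where(V[:,2]>q[2],.033,.025))**2)-1
    o=least_squares(f,[.5655,.141,.068],loss="soft_l1",f_scale=.05); print("egg",len(V),o.x.round(4),o.cost)
```

```text
-0.125 -0.09 1 57 [-1.073e-01  1.000e-04 -7.570e-02] [-0.0902  0.0101 -0.0433] [-0.1001  0.0059 -0.0581]
-0.125 -0.09 -1 9 [-0.1081 -0.0089 -0.062 ] [-0.09   -0.     -0.0441] [-0.0951 -0.0019 -0.0543]
-0.09 -0.03 1 113 [-0.0887  0.0055 -0.0685] [-0.0305  0.0205 -0.047 ] [-0.0619  0.015  -0.0601]
-0.09 -0.03 -1 69 [-0.0875 -0.0188 -0.0656] [-0.0317 -0.0096 -0.0524] [-0.0555 -0.0141 -0.0582]
-0.03 0.03 1 217 [-0.0296  0.0179 -0.0753] [ 0.0292  0.0416 -0.0303] [-0.0009  0.0252 -0.0567]
-0.03 0.03 -1 74 [-0.0294 -0.028  -0.0657] [ 0.0279 -0.0116 -0.0323] [-0.0107 -0.018  -0.0523]
0.03 0.07 1 70 [ 0.0316  0.0192 -0.068 ] [ 0.0687  0.0339 -0.0514] [ 0.05    0.0286 -0.0593]
0.03 0.07 -1 67 [ 0.0304 -0.0324 -0.0691] [ 0.0688 -0.0142 -0.0515] [ 0.0492 -0.0236 -0.0605]
0.07 0.115 1 31 [ 0.0709  0.0321 -0.0726] [ 0.0944  0.0383 -0.0493] [ 0.0796  0.0339 -0.0622]
0.07 0.115 -1 33 [ 0.0708 -0.033  -0.0714] [ 0.0966 -0.0248 -0.0476] [ 0.0841 -0.0301 -0.0601]
tip [0.09201265 0.03577612] hinge [-0.09933875  0.00306372]
egg 288 [0.5642 0.139  0.0674] 0.18548065838000555
egg 231 [0.5666 0.1414 0.0687] 0.17693854846484317
```

```bash
python3 -c "
from h import *
go([.481,.138,.215],0)"
```

```text
t 5.5333 pos [ 0.4827 -0.1208  0.2131] yaw -9.81 F [-1.1 -0.3  0.4] gap 48.3 5.595151849847753
 shift mm [ 45.8 254.7  -1.9] twist -9.81
```

Request:
carry_out --motion '[[48,[2,10,0],-1],[48,[6,32,0],-2],[48,[11,58,0],-3],[48,[16,85,0],-4],[48,[21,113,0],-5],[48,[26,141,0],-6],[48,[31,169,0],-7],[48,[36,197,0],-8],[48,[40,222,0],-9],[48,[44,242,0],-9.8],[48,[46,252,0],-9.8],[48,[46,255,0],-9.8]]'

```text
time: 6.53
position: [0.4808, 0.1401, 0.2135]
eef_rot: [0.004, -3.141, 0.0]
wrist_force: [0.8, 0.4, -1.4]
finger_gap: 0.56
grip_force: 5.6
```

Request:
carry_out --motion '[[48,[0,0,0],0],[48,[0,0,0],0],[48,[0,0,0],0],[48,[0,0,0],0]]'

```text
time: 6.87
position: [0.4815, 0.1369, 0.2141]
eef_rot: [0.004, 3.141, -0.0]
wrist_force: [0.2, 0.2, -0.5]
finger_gap: 0.566
grip_force: 5.6
```

Run:
```python
from h import *
go([.481,.138,.215],0)
c=read_camera("side"); t=read_camera("top"); p=observe()["position"]; go([.481,.138,.215],0)
b=c["image"][90:260,180:350,::-1]; a=t["image"][150:250,190:300,::-1]
z=lambda a:cv2.resize(a,(398,400),interpolation=cv2.INTER_CUBIC)
cv2.imwrite("pics/p3.png",np.hstack([z(a),z(b)]))
W=cloud(c).reshape(-1,3); L=W[(W[:,2]>.135)&(W[:,2]<.18)&(abs(W[:,1]-.14)<.06)&(W[:,0]>.545)&(W[:,0]<.62)]
for sg in(1,-1):
    q=L[(L[:,1]-.14)*sg>0]; 
    if len(q): print(sg,len(q),q.min(0).round(4),q.max(0).round(4),np.median(q,0).round(4))
```

```text
t 6.8667 pos [0.4815 0.1369 0.2141] yaw -0.13 F [ 0.2  0.2 -0.5] gap 48.3 5.596189181087539
 shift mm [ 0.5  1.1 -0.9] twist -0.13
t 6.9667 pos [0.4814 0.1374 0.214 ] yaw -0.09 F [ 0.3 -0.2 -0.4] gap 47.9 5.596196350234095
 shift mm [ 0.4  0.6 -1. ] twist -0.09
1 64 [0.5455 0.1655 0.1422] [0.5771 0.1739 0.1665] [0.557  0.1697 0.1539]
-1 65 [0.5457 0.1022 0.1417] [0.5768 0.1106 0.1654] [0.5576 0.1068 0.1531]
```

View pics/p3.png

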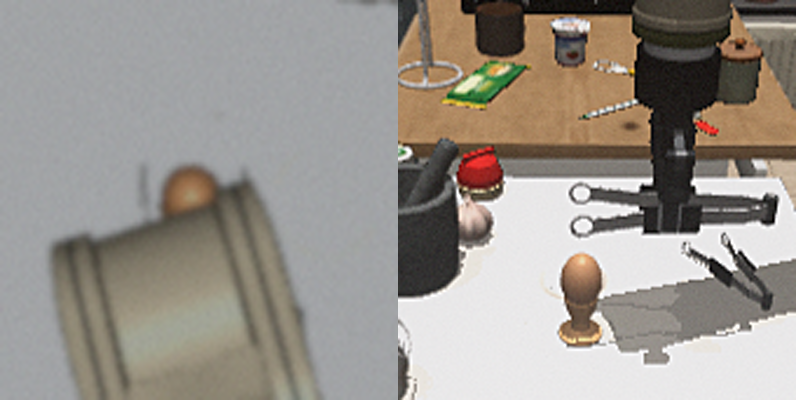

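The loops at (581,192) and (581,225) in the side crop sit directly over the egg at (581,280). I'll descend with a small y correction.

Request:
carry_out --motion '[[48,[0,1.5,5],0],[48,[0,1.5,12],0],[48,[0,1.5,20],0],[48,[0,1.5,28],0],[48,[0,1.5,36],0],[48,[0,1.5,42],0],[48,[0,1.5,48],0],[48,[0,1.5,53],0],[48,[0,1.5,57],0],[48,[0,1.5,60],0],[48,[0,1.5,60],0],[48,[0,1.5,60],0]]'

```text
time: 7.97
position: [0.4814, 0.1397, 0.154]
eef_rot: [0.0, 3.142, 0.0]
wrist_force: [-0.1, 1.0, -0.7]
finger_gap: 0.565
grip_force: 5.6
```

```bash
cat > m.py <<'E'
from h import *
c=read_camera("side"); go([.481,.139,.130],0)
W=cloud(c).reshape(-1,3); im=c["image"].reshape(-1,3).astype(int)
grey=(im.max(1)-im.min(1))<30
m=(W[:,2]>.05)&(W[:,2]<.13)&(abs(W[:,1]-.14)<.06)&(W[:,0]>.545)&(W[:,0]<.62)
for n,k in(("+",m&grey&(W[:,1]>.163)),("-",m&grey&(W[:,1]<.118)),("egg",m&~grey&(abs(W[:,1]-.14)<.03))):
    q=W[k]
    if len(q): print(n,len(q),q.min(0).round(4),q.max(0).round(4),np.median(q,0).round(4))
E
python3 m.py
```

```text
t 8.0167 pos [0.4815 0.1397 0.1542] yaw -0.01 F [-0.9  0.1 -1.4] gap 48.4 5.596397760382388
 shift mm [ 0.5 -0.7 24.2] twist -0.01
+ 53 [0.5463 0.1707 0.0843] [0.5766 0.1771 0.1055] [0.556  0.1735 0.093 ]
- 48 [0.5466 0.1052 0.0851] [0.5763 0.1132 0.1057] [0.5567 0.1096 0.096 ]
egg 207 [0.5474 0.1118 0.0501] [0.5836 0.1622 0.1014] [0.5669 0.1514 0.0855]
```

Request:
carry_out --motion '[[48,[-1,0,4],0],[48,[-1,0,9],0],[48,[-1,0,14],0],[48,[-1,0,18],0],[48,[-1,0,22],0],[48,[-1,0,24.5],0],[48,[-1,0,24.5],0],[48,[-1,0,24.5],0]]'

```text
time: 8.68
position: [0.4823, 0.1397, 0.1294]
eef_rot: [-0.0, -3.141, 0.0]
wrist_force: [0.1, 0.5, -1.1]
finger_gap: 0.564
grip_force: 5.6
```

```bash
python3 m.py
python3 - <<'E'
from h import *
c=read_camera("side")
cv2.imwrite("pics/p4.png",cv2.resize(c["image"][130:250,210:330,::-1],(600,600),interpolation=cv2.INTER_CUBIC))
E
```

```text
t 8.7333 pos [0.4824 0.1397 0.1296] yaw -0.01 F [ 0.5  0.7 -0.9] gap 48.2 5.596424833929632
 shift mm [ 1.4 -0.7 -0.4] twist -0.01
+ 62 [0.5455 0.1686 0.0576] [0.5765 0.177  0.0809] [0.5578 0.1729 0.07  ]
- 3 [0.5462 0.1084 0.0741] [0.5487 0.1125 0.0778] [0.5464 0.1115 0.0751]
egg 252 [0.545  0.1309 0.0508] [0.5836 0.163  0.1015] [0.5647 0.1524 0.0847]
```

View pics/p4.png

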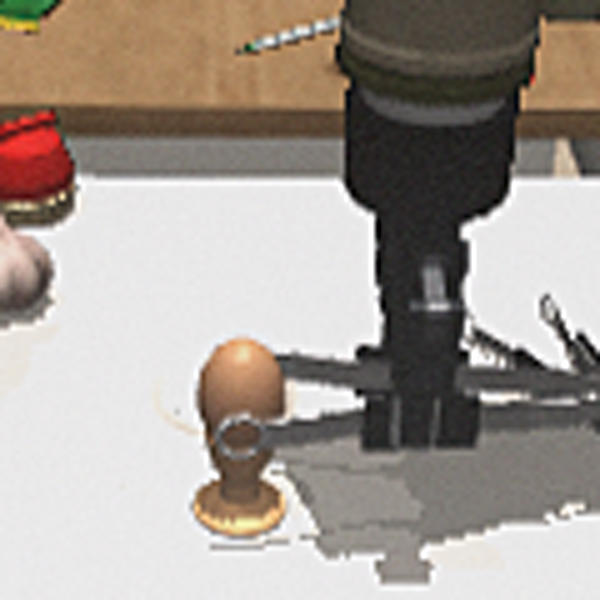

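The near loop is at (240,437) and aligned with the egg at (241,390) at waist height. Closing on the egg.

Request:
carry_out --motion '[[46,[0,0,0],0],[44,[0,0,0],0],[42,[0,0,-0.3],0],[40,[0,0,-0.5],0],[38,[0,0,-0.8],0],[36,[0,0,-1],0],[34,[0,0,-1],0],[32,[0,0,-1],0],[30,[0,0,-1],0],[30,[0,0,-1],0],[30,[0,0,-1],0],[30,[0,0,-1],0]]' --grip_force 25

```text
time: 9.78
position: [0.4824, 0.1397, 0.1305]
eef_rot: [0.0, 3.141, 0.0]
wrist_force: [-0.1, -0.5, 1.0]
finger_gap: 0.41
grip_force: 24.8
```

```bash
python3 m.py
```

```text
t 9.8333 pos [0.4824 0.1397 0.1305] yaw -0.01 F [-0.5 -0.8 -0.2] gap 35.2 24.830990731716156
 shift mm [ 1.4 -0.7  0.5] twist -0.01
+ 21 [0.5479 0.163  0.0573] [0.5764 0.1661 0.0808] [0.5643 0.164  0.0743]
egg 225 [0.5451 0.134  0.0504] [0.5836 0.1632 0.1021] [0.5647 0.1527 0.0863]
```

Request:
carry_out --motion '[[30,[0,0,-1],0],[30,[0,0,-3],0],[30,[0,0,-6],0],[30,[0,0,-10],0],[30,[0,0,-15],0],[30,[0,0,-21],0],[30,[0,0,-28],0],[30,[0,0,-36],0],[30,[0,0,-44],0],[30,[0,0,-50],0],[30,[0,0,-54],0],[30,[0,0,-55],0]]'

```text
time: 10.83
position: [0.4826, 0.1398, 0.1865]
eef_rot: [0.0, 3.14, 0.001]
wrist_force: [-0.4, -0.6, -0.7]
finger_gap: 0.41
grip_force: 25.0
```

Run:
```python
from h import *
c=read_camera("side"); W=cloud(c).reshape(-1,3)
V=W[(np.hypot(W[:,0]-.565,W[:,1]-.141)<.03)]
for a,b in((.09,.17),(.003,.07)):
    q=V[(V[:,2]>a)&(V[:,2]<b)]; print(len(q),q.min(0).round(4),q.max(0).round(4))
# plate
for n in("side","top"):
    cc=c if n=="side" else read_camera("top"); P=cloud(cc); q=P[(P[...,2]>.009)&(P[...,2]<.026)&(np.hypot(P[...,0]-.557,P[...,1]-.384)<.085)][:,:2].astype(np.float32)
    print(n,len(q),cv2.minEnclosingCircle(q), cv2.minAreaRect(q))
go([.47,.383,.185],0)
cv2.imwrite("pics/p5.png",cv2.resize(c["image"][90:250,190:350,::-1],(600,600),interpolation=cv2.INTER_CUBIC))
```

```text
353 [0.541  0.1209 0.1021] [0.5861 0.1662 0.1572]
323 [0.5426 0.1213 0.0031] [0.5859 0.1629 0.052 ]
side 1991 ((0.5525763034820557, 0.3898301422595978), 0.07017142325639725) ((0.5537768602371216, 0.3905540406703949), (0.13799481093883514, 0.1357058733701706), 82.87393188476562)
top 1340 ((0.5588242411613464, 0.38340845704078674), 0.07863055914640427) ((0.5588182210922241, 0.3902844190597534), (0.13950571417808533, 0.14444197714328766), 81.35338592529297)
t 10.9333 pos [0.4823 0.1397 0.1856] yaw -0.01 F [-0.3 -0.1 -2.2] gap 35.0 25.02042442560196
 shift mm [ 12.4 243.3   0.7] twist -0.01
```

View pics/p5.png

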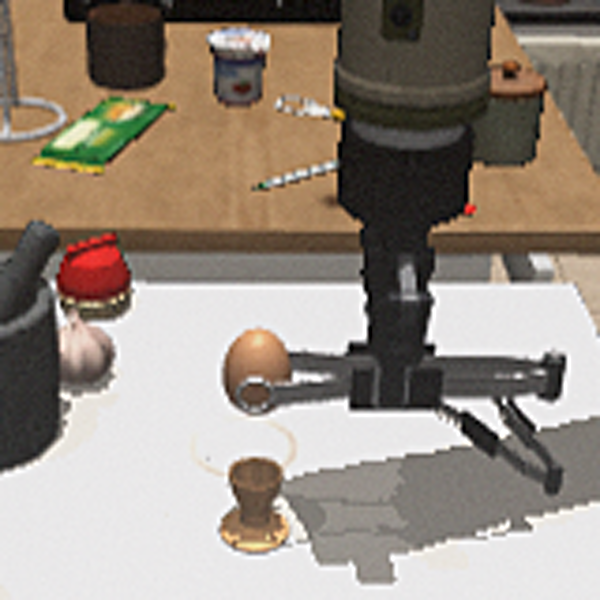

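The egg (258,370) is clear of the cup (256,500), which still stands. Moving over the plate.

Request:
carry_out --motion '[[30,[0,2,0],0],[30,[0,6,0],0],[30,[0.5,12,0],0],[30,[1,20,0],0],[30,[1.5,30,0],0],[30,[2,41,0],0],[30,[2.5,53,0],0],[30,[3,66,0],0],[30,[3.5,79,0],0],[30,[4,93,0],0],[30,[4.5,107,0],0],[30,[5,121,0],0]]'

```text
time: 11.93
position: [0.4772, 0.2623, 0.1855]
eef_rot: [0.0, -3.142, -0.0]
wrist_force: [0.3, 0.1, -1.8]
finger_gap: 0.41
grip_force: 25.0
```

Request:
carry_out --motion '[[30,[0.5,14,0],0],[30,[1,28,0],0],[30,[1.5,42,0],0],[30,[2,56,0],0],[30,[2.5,70,0],0],[30,[3,83,0],0],[30,[3.5,95,0],0],[30,[4,106,0],0],[30,[4.5,115,0],0],[30,[4.5,122,0],0],[30,[4.5,126.5,0],0],[30,[4.5,128.5,0],0]]'

```text
time: 12.93
position: [0.4728, 0.3897, 0.1854]
eef_rot: [0.0, -3.142, 0.0]
wrist_force: [0.4, -0.3, -1.8]
finger_gap: 0.406
grip_force: 25.0
```

Request:
carry_out --motion '[[30,[0,0,0],0],[30,[0,0,0],0],[30,[0,0,0],0],[30,[0,0,0],0],[30,[0,0,0],0],[30,[0,0,0],0]]'

```text
time: 13.43
position: [0.4729, 0.389, 0.1856]
eef_rot: [0.001, 3.142, 0.0]
wrist_force: [0.9, -0.2, -1.4]
finger_gap: 0.412
grip_force: 25.0
```

Run:
```python
from h import *
from scipy.optimize import least_squares
go([.473,.389,.1856],0)
im=[]
for n in("side","top"):
    c=read_camera(n); P=cloud(c); im.append(c["image"])
    I=c["image"].astype(int); m=(I[...,0]-I[...,2]>25)&(P[...,2]>.105)&(P[...,2]<.17)&(np.hypot(P[...,0]-.556,P[...,1]-.389)<.035)
    V=P[m]; f=lambda q:np.sqrt(((V[:,0]-q[0])**2+(V[:,1]-q[1])**2)/.022**2+((V[:,2]-q[2])/np.where(V[:,2]>q[2],.033,.025))**2)-1
    print(n,"egg",len(V),least_squares(f,[.556,.389,.124],loss="soft_l1",f_scale=.05).x.round(4))
    m=(P[...,2]>.009)&(P[...,2]<.026)&(np.hypot(P[...,0]-.556,P[...,1]-.3895)<.085); q=P[m][:,:2]; print(" plate",q.min(0).round(4),q.max(0).round(4))
cv2.imwrite("pics/p6.png",cv2.resize(im[0][130:370,130:370,::-1],(600,600),interpolation=cv2.INTER_CUBIC))
```

```text
t 13.4333 pos [0.4729 0.389  0.1856] yaw -0.02 F [ 0.9 -0.2 -1.4] gap 35.2 25.039866864681244
 shift mm [-0.1  0.  -0. ] twist -0.02
side egg 486 [0.5545 0.3888 0.1224]
 plate [0.485  0.3211] [0.6212 0.4598]
top egg 218 [0.5571 0.3901 0.1234]
 plate [0.4785 0.3211] [0.6234 0.4599]
```

View pics/p6.png

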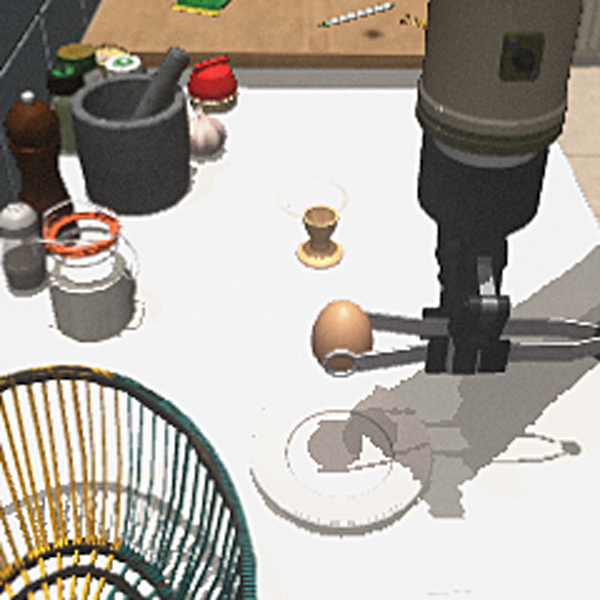

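The egg (342,335) hangs in the tongs over the middle of the plate (342,465) and the cup is undisturbed. The fits put it within about 2 mm of the plate's centre, waist at z ≈ 0.123, so I'm handing in.

```bash
python3 -c "
from bench import finish_job
print(finish_job())"
```

```text
the job is handed in; nothing more can be done
None
```

The job is handed in: the larger tongs hold the egg steady about 10 cm above the middle of the plate, with its widest point 12 cm above the table, and the egg cup still stands in place with nothing else knocked.

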